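Load and start the bedroom scent diffuser

ROBOT

A 6-joint arm with a two-finger parallel gripper is mounted at the origin on the work surface. World frame = base frame: x ahead of the robot, y to its left, z up, the work surface at z = 0. Lengths are in mm, angles in degrees, forces in N, time in s.
With the tool pointing down it reaches from about 325 to 900 mm from the base axis. Payload 3.5 kg.
Tool frame: the origin (TCP) lies at the very end of the fingers, on their centre line; the grasp point (between the pads) lies 19 mm behind it; z points along the fingers, y is the line along which they close (so a half turn about z gives the same grasp; the last joint's range is limited). The gripper opens to 85 mm and grips with 20 to 120 N. Pads are 22 mm wide; open, the fingers measure 114 mm over their backs; the gripper's body (76 mm by 85 mm) begins 54 mm behind the grasp point. The pads swing forward as they close: fully open they stand 13 mm farther back than shut.
Start: joints at [61.627, 15.837, -1.513, 72.651, 0, 84.076], TCP at [238.664, 577.634, 195.913] pointing down, gripper open.
Joint ranges: [-178.77, 178.77], [-48.84, 107.48], [-61.69, 71.31], [-111.58, 123.2], [-90, 87.43], [-180, 180]. Speed limits (degrees/s): [147.25, 147.25, 180, 180, 180, 180].

INTERFACE

Orientations are given as a 3x3 rotation matrix whose columns are the frame's x, y, z axes.
In Python, from rig import robot gives the robot as it stands. The module is installed in compiled form; this text tells all that it offers.
- The arm moves only by the tool servo_tool, never from a script. Its argument "plan" is a list of rows, each a list of 5 numbers: the finger opening in m, from 0 to 0.0854, then the shift along the world's x, y, z in m, then the turn about the world's z in rad. A call has 1 to 8 rows; each row shifts and turns the commanded pose from where the row before left it; what a row does not reach is not made up. A row lasts 1/8 s, in which the tool goes at most 62.5 mm and 10.7 degrees, less where a joint would pass 70% of its speed; a pose out of reach is approached as far as the arm can. A call is refused whole if a number of a shift passes 0.0625 or a number of a turn 0.188, either way. A call with a gripper value outside its range is refused whole. The fingers move at their own pace and stop on an object; "grip_force" is the grip in N (left out, the last holds). Time passes only in rows, so rows that do not move let the fingers close. It gives the time, the measured TCP pose, the force, the opening and the grip force at its end, in the units of the state.
- robot.get_state(): the state, without advancing time (a new reading comes with each control period).
- robot.capture(name): name is "scene" or "top"; returns the picture (480x640x3 uint8, red, green, blue); there is no depth.
- robot.camera_info(name): a dict with "fx", "fy", "cx", "cy" (pixels), "world_from_camera" (4x4, takes a point from camera to world coordinates). Camera axes: x right, y down, z forward; pixel columns grow to the right and rows downward; lengths in mm; the calibration is good to about 2 mm. A picture is of the moment at which its call begins. camera_info takes no time and is no camera call.
- robot.sign_off(): hands the job in; it is judged then, once.
The state is a dict: "time": time; "joint_positions": joint angles; "qvel": joint speeds; "joint_torque": joint torques, N m; "tool_pos": TCP position; "ee_rot": TCP orientation; "ft_force": force on the tool from outside, world axes, zero at the start; "wrist_torque": the same for the moment, N m; "gripper_width": opening from 0.0 (shut) to 1.0 (fully open); "grip_force": force on a finger pad.
Only numpy, scipy, OpenCV 4.12 (cv2) and the standard library are available. Lean on these libraries where they do the work, as an engineer would, in place of code of your own. Each camera call takes 0.05 s, during which the arm holds its last target. There are 200 camera calls.

TASK

Get the scent diffuser going for the night: pick the one long capsule out of the refill tray and set it down gently, not dropped, to lie flat in the diffuser's round steel dish. Then turn the diffuser's dial clockwise to level three, the third click after off, and let go. Leave the other refills in their pockets and everything else on the vanity where it is.

Things in the scene. Friction and masses are not known exactly. Their poses are not given: they have to be found in the camera images.
- capsule: The refill to take: a lying capsule of cream scent wax, a rod with half-round ends, 30 mm long (its own x axis) and 16 mm thick, about 14 g. Origin at its centre. It lies level in one of the tray's pockets, its lower 3 mm below the tray's top face, turned up to about 30 degrees from the pocket's long side.
- tray: Refill tray of grey-brown moulded pulp, fixed to the table, 104 mm (its x) by 158 mm (its y) and 13 mm high; origin at the centre of its underside, z up. Six open pockets in its top face, 36 mm (x) by 26 mm (y) and 3 mm deep (pocket floor 10 mm above the origin), centred at x = -24 or +24 mm and y = -50, 0 or +50 mm. One pocket is empty; the other five hold one refill each, any refill in any of the five.
- bead_a: Another refill, to be left in its pocket: a ball of cream scent wax, 20 mm across. Origin at its centre.
- bead_b: Another refill, to be left in its pocket: a ball of cream scent wax, 20 mm across. Origin at its centre.
- disc_a: Another refill, to be left in its pocket: a flat disc of cream scent wax, 22 mm across, 11 mm high. Origin at the centre of its underside.
- disc_b: Another refill, to be left in its pocket: a flat disc of cream scent wax, 22 mm across, 11 mm high. Origin at the centre of its underside.
- diffuser: Scent diffuser, an oblong white appliance on an ash plinth, fixed: 124 mm (its x) by 216 mm (its y), flat top 56 mm above the table. Origin at the centre of its underside, z up. On top: the steel dish at y = +54 mm, the grey dial at y = -56 mm, and round the dial six dark marks 24 degrees apart: a small ring for off, 60 degrees from +x towards +y, then clockwise bars that grow, levels one to five.
- dish_floor (a point): Centre of the upper face of the steel dish's flat floor, 58 mm above the table; axes as the diffuser's. The floor is 79 mm across inside the rim; the rim, 2.5 mm thick, rises 5 mm above the floor and is 88 mm across outside.
- dial (a joint): Angle of the diffuser's dial in rad: 0 is off; it grows as the dial turns clockwise seen from above, to 2.094 at level five. A click stop every 24 degrees (0.419 rad), so level three is at 1.257. It rests in off, level one or level two at the start. Passing a click takes about 0.05 N m; let go near a click, it draws itself into it.
- dial_grip (a point): Point on the dial's axis inside its grip bar, 22 mm above the diffuser's top; this frame turns with the dial, z up. The upright bar lies along the frame's x axis, pointer end (dark line on top) towards +x; it is 12 mm wide (y), reaches from -17 to +25 mm along x and from 8 to 30 mm above the diffuser's top; below it is a round skirt 44 mm across, its top 9 mm above the diffuser's top.
- tin: Bystander: round stainless steel pill tin, 54 mm across, 17 mm high, loose. Origin at the centre of its underside.
- bottle_a: Bystander: white pump bottle, 157 mm high, 54 mm across, loose on the round glass tray. Origin at the centre of its underside.
- bottle_b: Bystander: slim amber pump bottle, 172 mm high, 48 mm across, loose on the glass tray. Origin at the centre of its underside.
- bottle_c: Bystander: squat white pump bottle, 132 mm high, 60 mm across, loose on the glass tray. Origin at the centre of its underside.
- perfume: Bystander: perfume bottle, 99 mm high, 30 by 55 mm, loose on the 80 mm high clear riser. Origin at the centre of its underside.
- jar: Bystander: white cream jar with a steel lid, 64 mm across, 45 mm high, loose. Origin at the centre of its underside.
- hairbrush: Bystander: wooden hairbrush lying on its bristles, 220 mm long along its x, 36 mm high, loose. Origin on the table below the neck of the brush.
Things that resemble listed ones, but are neither listed nor needed, are in the scene too. What is shaped like the diffuser but blue or yellow is not meant.

How it is judged:
By the outcome, as a careful person would: the job done as asked, in the order asked, and still so for the second after the job is handed in, with the robot touching nothing.
It also fails if it takes over 51 s, if anything falls off the work surface, if the arm or the gripper's body presses on something with over 40 N, if the wrist force passes 120 N, or if a joint passes its speed limit or range.

## Working session

There is one attempt and no reset: what is moved stays moved. The work goes in short steps, Python scripts to look and compute and a tool call to move; the robot and the scene stay as the last step left them, time stands still between calls to the robot, and variables do not carry over. Pictures are saved under pics/ and viewed, at most 10 in all, crops included, and the job is handed in when it is done.

Besides the shell and the picture viewer there is one more tool, called after "Request:" by a JSON object that holds its "api" and its "payload". servo_tool: Moves the arm, as the interface text tells. Its arguments: {"type":"object","properties":{"plan":{"type":"array"},"grip_force":{"type":"number"}},"required":["plan"]}

```bash
mkdir -p pics; python3 - <<'E'
from rig import robot
import cv2
for n in("scene","top"):
    cv2.imwrite(f"pics/{n}0.png",robot.capture(n)[:,:,::-1]); i=robot.camera_info(n); print(n,i)
s=robot.get_state();print(s["time"],s["tool_pos"],s["ee_rot"],s["gripper_width"])
E
```

```text
scene {'fx': 470.64016775651527, 'fy': 470.64016775651527, 'cx': 314.91769480484754, 'cy': 240.97597305748081, 'world_from_camera': array([[ 5.77102939e-01,  5.61899484e-01, -5.92639154e-01,
         1.23637092e+03],
       [ 8.16570406e-01, -4.08431518e-01,  4.07917230e-01,
        -5.06721421e+02],
       [-1.28440280e-02, -7.19341828e-01, -6.94537520e-01,
         9.36491538e+02],
       [ 0.00000000e+00,  0.00000000e+00,  0.00000000e+00,
         1.00000000e+00]])}
top {'fx': 544.4778421569575, 'fy': 544.4778421569575, 'cx': 317.9110748436843, 'cy': 233.8737045668187, 'world_from_camera': array([[-1.19438516e-02, -9.86922847e-01,  1.60750239e-01,
         2.92737388e+02],
       [-9.99925229e-01,  1.22102044e-02,  6.69181999e-04,
        -1.16522749e+01],
       [-2.62322428e-03, -1.60730227e-01, -9.86994890e-01,
         1.56563062e+03],
       [ 0.00000000e+00,  0.00000000e+00,  0.00000000e+00,
         1.00000000e+00]])}
0.1 [238.29138021 576.93682518 194.85566811] [[-9.24216115e-01  3.81868606e-01 -9.70133980e-04]
 [ 3.81869780e-01  9.24214390e-01 -1.79770005e-03]
 [ 2.10126574e-04 -2.03192820e-03 -9.99997914e-01]] 1.0016354425355312
```

View pics/scene0.png

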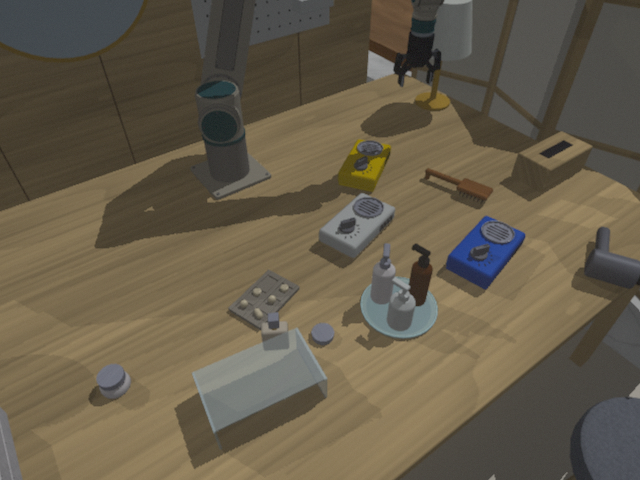

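View pics/top0.png

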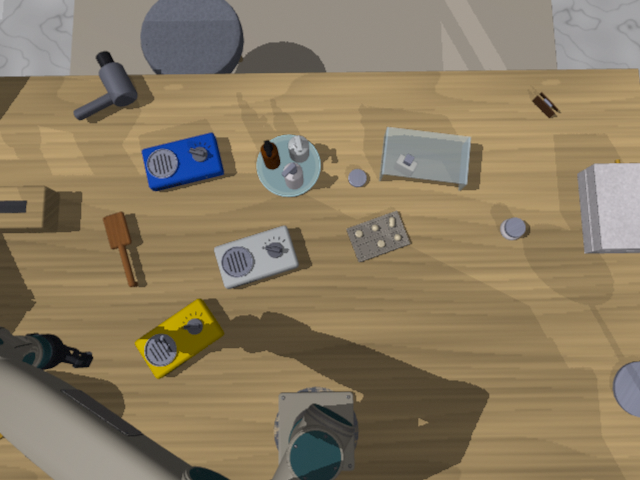

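The top view shows the white diffuser at (257,257), with its dish at (238,261) and dial at (275,250). The blue one at (183,162) and the yellow one at (180,338) are decoys. The tray is at (378,236), with refills at (359,233), (375,227), (392,221), (381,243) and (397,238). Next I'll enlarge to confirm which refill is the capsule.

```bash
cat > h.py <<'E'
import numpy as np, cv2
from rig import robot
def ray(n,u,v,z):
    i=robot.camera_info(n);T=i["world_from_camera"]
    d=T[:3,:3]@np.array([(u-i["cx"])/i["fx"],(v-i["cy"])/i["fy"],1]);o=T[:3,3]
    return o+d*(z-o[2])/d[2]
def proj(n,p):
    i=robot.camera_info(n);T=i["world_from_camera"];c=T[:3,:3].T@(np.array(p)-T[:3,3])
    return np.array([i["fx"]*c[0]/c[2]+i["cx"],i["fy"]*c[1]/c[2]+i["cy"]])
E
python3 - <<'E'
from h import *
t=cv2.imread("pics/top0.png");s=cv2.imread("pics/scene0.png")
def c(im,u,v,w,h,W,H):return cv2.resize(im[v:v+h,u:u+w],(W,H),interpolation=cv2.INTER_CUBIC)
a=np.hstack([c(t,343,206,72,60,396,300),c(s,225,268,80,60,400,300)])
b=np.hstack([c(t,208,222,96,72,396,300),c(s,315,185,88,72,400,300)])
cv2.imwrite("pics/crop.png",np.vstack([a,b]))
hsv=cv2.cvtColor(t,cv2.COLOR_BGR2HSV)
for uv in[(359,233),(375,227),(392,221),(381,243),(397,238),(370,247),(352,245),(257,250)]:print(uv,hsv[uv[1],uv[0]])
# cream blobs
for n,im,(u,v,w,h) in(("top",t,(343,206,72,60)),("scene",s,(225,268,80,60))):
    g=cv2.cvtColor(im,cv2.COLOR_BGR2GRAY);sub=g[v:v+h,u:u+w]
    m=np.zeros_like(g);m[v:v+h,u:u+w]=(sub>(165 if n=="top" else 150))
    k,l,st,ce=cv2.connectedComponentsWithStats(m)
    for j in range(1,k):
        if st[j,4]>15:
            ys,xs=np.where(l==j);C=np.cov(np.vstack([xs,ys]));e,V=np.linalg.eigh(C)
            print(n,ce[j].round(1),st[j,4],np.sqrt(e).round(2),ray(n,*ce[j],18).round(0))
E
```

```text
(359, 233) [ 21  50 178]
(375, 227) [ 21  49 199]
(392, 221) [ 20  49 188]
(381, 243) [ 21  50 177]
(397, 238) [ 21  49 203]
(370, 247) [ 16  24 115]
(352, 245) [ 17  57 121]
(257, 250) [105   9 174]
top [391.  221.8] 22 [0.82 2.17] [ 577. -222.   18.]
top [357.9 233.4] 19 [1.1  1.42] [ 545. -126.   18.]
top [380.1 243.3] 23 [1.28 1.51] [ 515. -189.   18.]
```

View pics/crop.png

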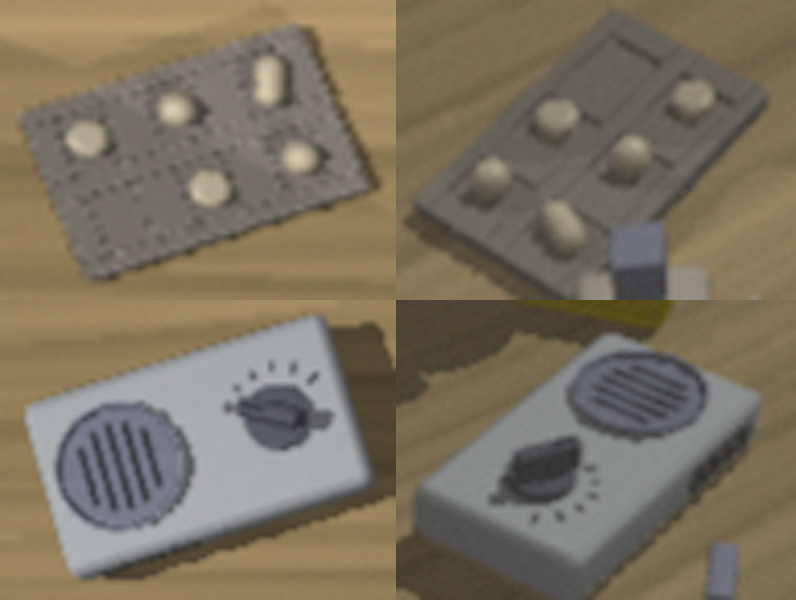

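In the crop, the capsule is the only elongated refill, at top (392,221) and scene (258,313). The others are balls at (375,227) and (397,238) and discs at (359,233) and (381,243). The white diffuser's dish is at top (238,262) and its dial at (276,250). Next I'll measure poses from both views.

```bash
cat > m.py <<'E'
from h import *
t=cv2.imread("pics/top0.png");s=cv2.imread("pics/scene0.png")
def blob(im,box,f):
    u,v,w,h=box;m=np.zeros(im.shape[:2],np.uint8)
    m[v:v+h,u:u+w]=f(im[v:v+h,u:u+w].astype(int)).astype(np.uint8)*255
    k,l,st,ce=cv2.connectedComponentsWithStats(m);j=1+np.argmax(st[1:,4]);return (l==j).astype(np.uint8)
def rep(name,n,m,z):
    c=max(cv2.findContours(m,0,1)[0],key=cv2.contourArea).reshape(-1,2).astype(float)
    w=np.array([ray(n,*p,z)[:2] for p in c]).astype(np.float32)
    r=cv2.minAreaRect(w);print(name,n,"centre",np.round(r[0],1),"size",np.round(r[1],1),"ang",round(r[2],1));return r
# tray: not-wood (low sat) 
sat=lambda b:b.max(2)-b.min(2)
m=blob(t,(340,205,76,64),lambda b:(sat(b)<0.32*b.max(2)));m=cv2.morphologyEx(m,cv2.MORPH_CLOSE,np.ones((5,5)));rep("tray","top",m,13)
m=blob(s,(222,265,84,66),lambda b:(sat(b)<0.32*b.max(2)));rep("tray","scene",m,13)
m=blob(t,(205,220,105,72),lambda b:(sat(b)<0.2*b.max(2))&(b.max(2)>130));rep("diff","top",cv2.morphologyEx(m,3,np.ones((9,9))),56)
# dish & dial
m=blob(t,(214,240,48,44),lambda b:b.max(2)<160);r=rep("dish","top",m,62)
m=blob(s,(350,190,38,36),lambda b:b.max(2)<150);r=rep("dish","scene",m,62)
# capsule
for n,im,box in(("top",t,(384,212,16,18)),("scene",s,(250,304,16,19))):
    m=blob(im,box,lambda b:(b.max(2)>135)&(sat(b)>20));ys,xs=np.where(m);rep("caps",n,m,18)
    print(n,len(xs),xs.mean(),ys.mean(),ray(n,xs.mean(),ys.mean(),18).round(1))
    P=np.array([ray(n,x,y,18)[:2] for x,y in zip(xs,ys)]);e,V=np.linalg.eigh(np.cov(P.T));print("axis",np.degrees(np.arctan2(*V[::-1,1])),np.sqrt(e))
m=blob(t,(262,236,30,28),lambda b:(b.max(2)<125));ys,xs=np.where(m);print("dial top",xs.mean(),ys.mean(),ray("top",xs.mean(),ys.mean(),70).round(1))
E
python3 m.py
```

```text
tray top centre [ 537.5 -183.3] size [106.6 161.5] ang 19.4
tray scene centre [ 576.9 -176.8] size [187.2 174. ] ang 19.4
diff top centre [478.6 167.1] size [120.3 210.4] ang 17.0
dish top centre [462.9 212.2] size [86.6 94.5] ang 0.4
dish scene centre [466.4 215.8] size [110.9 161.3] ang 51.7
caps top centre [ 578.4 -222.2] size [11.6 26.6] ang 88.1
top 46 391.0 221.5 [ 578.4 -222.2   18. ]
axis 177.68898541603747 [3.94529085 7.97782682]
caps scene centre [ 573.1 -221.3] size [ 9.5 21.7] ang 89.3
scene 30 258.2 311.1333333333333 [ 572.5 -221.3   18. ]
axis 179.31840724748304 [2.89269016 6.57909665]
dial top 275.43933054393307 249.5439330543933 [493.8 107.6  70. ]
```

Request:
{"api": "servo_tool", "payload": {"plan": [[0.032, 0.0242, -0.057, 0, 0.026], [0.032, 0.0242, -0.057, 0, 0.026], [0.032, 0.0242, -0.057, 0, 0.026], [0.032, 0.0242, -0.057, 0, 0.026], [0.032, 0.0242, -0.057, 0, 0.026], [0.032, 0.0242, -0.057, 0, 0.026], [0.032, 0.0242, -0.057, 0, 0.026], [0.032, 0.0242, -0.057, 0, 0.026]], "grip_force": 25}}

```text
time: 1.1
tool_pos: [432.4, 119.7, 195.7]
ee_rot: [[-0.983, 0.182, 0.0], [0.182, 0.983, 0.0], [-0.0, 0.0, -1.0]]
ft_force: [1.8, 0.9, 0.9]
gripper_width: 0.375
grip_force: 0.0
```

Request:
{"api": "servo_tool", "payload": {"plan": [[0.032, 0.0242, -0.057, 0, 0.025], [0.032, 0.0242, -0.057, 0, 0.025], [0.032, 0.0242, -0.057, 0, 0.025], [0.032, 0.0242, -0.057, -0.02, 0.025], [0.032, 0.0242, -0.057, -0.04, 0.025], [0.032, 0.0242, -0.057, -0.04, 0.025], [0.032, 0, 0, 0, 0], [0.032, 0, 0, 0, 0]]}}

```text
time: 2.1
tool_pos: [568.4, -200.3, 108.4]
ee_rot: [[-0.999, 0.034, -0.002], [0.034, 0.999, 0.001], [0.002, 0.001, -1.0]]
ft_force: [-1.0, -0.5, 0.4]
gripper_width: 0.374
grip_force: 0.0
```

```bash
python3 - <<'E'
from h import *
s=robot.get_state();print(s["time"],s["tool_pos"],s["gripper_width"],s["joint_positions"].__repr__(),np.degrees(np.arctan2(s["ee_rot"][1][1],s["ee_rot"][0][1])))
t=robot.capture("top")[:,:,::-1];sc=robot.capture("scene")[:,:,::-1]
cv2.imwrite("pics/t1.png",t);cv2.imwrite("pics/s1.png",sc)
def c(im,u,v,w,h,W,H):return cv2.resize(im[v:v+h,u:u+w],(W,H),interpolation=cv2.INTER_CUBIC).copy()
a=c(t,255,230,40,40,400,400);b=c(sc,325,205,40,40,400,400)
th=np.radians(17);C=np.array([479.5,165]);x=np.array([np.cos(th),np.sin(th)]);y=np.array([-x[1],x[0]])
D=C-56*y
for n,im,o in(("top",a,(255,230)),("scene",b,(325,205))):
    def dot(p,col):
        q=(proj(n,p)-o+.5)*10; cv2.circle(im,tuple(int(k) for k in q),2,col,-1)
    for k in range(6):
        f=np.radians(60-24*k);d=np.cos(f)*x+np.sin(f)*y
        dot([*(D+34*d),56],(0,0,255) if k else (0,255,0))
    dot([*D,65],(255,0,0))
cv2.imwrite("pics/dial.png",np.hstack([a,b]))
E
```

```text
2.1 [ 568.40617873 -200.33952149  108.35182845] 0.3740975402153057 array([-2.55704960e+01,  1.70006836e+01, -1.09267729e+01,  6.21865511e+01,
        2.08702811e-02, -2.36043953e+01]) 88.03382423524566
```

View pics/dial.png

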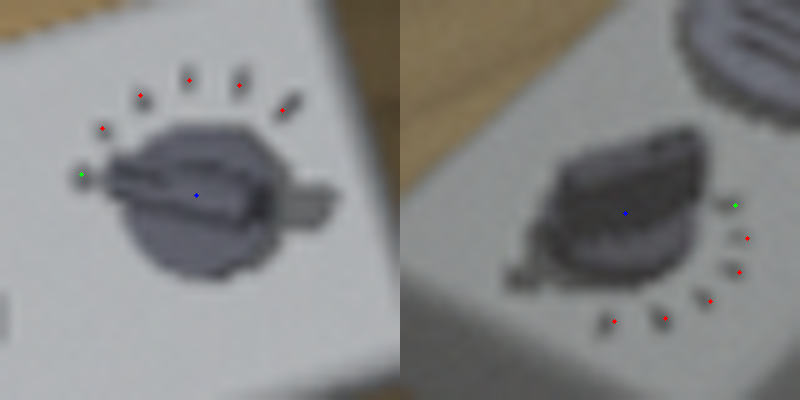

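The projected marks match the real ones in both crops, so diffuser pose is (479.5,165) at 17°. The bar points left at the off ring (top crop 80,178), so the dial is in off. I'll go down onto the capsule.

Request:
{"api": "servo_tool", "payload": {"plan": [[0.032, 0.008, -0.0219, -0.03, 0], [0.032, 0, 0, -0.03, 0], [0.032, 0, 0, 0, 0], [0.032, 0, 0, 0, 0]]}}

```text
time: 2.7
tool_pos: [578.0, -222.2, 50.6]
ee_rot: [[-0.999, 0.033, 0.002], [0.033, 0.999, -0.001], [-0.002, -0.001, -1.0]]
ft_force: [0.3, 0.1, -0.5]
gripper_width: 0.377
grip_force: 0.0
```

```bash
python3 - <<'E'
from h import *
s=robot.get_state();print(s["time"],s["tool_pos"],s["ft_force"],s["gripper_width"])
t=robot.capture("top")[:,:,::-1];sc=robot.capture("scene")[:,:,::-1]
def c(im,u,v,w,h,W,H):return cv2.resize(im[v:v+h,u:u+w],(W,H),interpolation=cv2.INTER_CUBIC).copy()
cv2.imwrite("pics/g1.png",np.hstack([c(t,350,195,70,70,400,400),c(sc,225,255,70,70,400,400)]))
E
```

```text
2.7 [ 577.95732404 -222.16633231   50.62988444] [ 0.31519425  0.06204305 -0.48708289] 0.3770733531909279
```

View pics/g1.png

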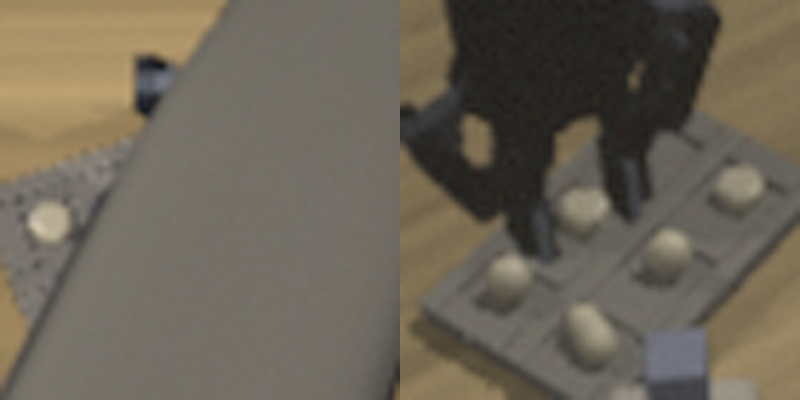

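```bash
python3 - <<'E'
from h import *
for z in(18,50.6,55,60):print(z,proj("scene",[578,-222.2,z]),proj("scene",[578,-206,z]),proj("scene",[578,-238,z]),proj("top",[578,-222,z]))
E
```

```text
18 [259.05000352 312.78089511] [264.78095619 309.66252174] [253.39642667 315.85716611] [390.93109292 221.63951915]
50.6 [257.74640396 304.38965341] [263.60001467 301.25784678] [251.97049509 307.47988789] [392.42549167 219.53276028]
55 [257.56641548 303.23107147] [263.43698314 300.0975632 ] [251.77359054 306.32308334] [392.63198291 219.24165509]
60 [257.3606855  301.90679214] [263.25064165 298.77138434] [251.5485176  305.00079083] [392.86805328 218.9088501 ]
```

Request:
{"api": "servo_tool", "payload": {"plan": [[0.032, -0.001, 0, -0.02, 0], [0.032, 0, 0, 0, 0], [0.032, 0, 0, 0, 0]]}}

```text
time: 3.18
tool_pos: [576.8, -222.9, 30.0]
ee_rot: [[-0.999, 0.034, 0.001], [0.034, 0.999, -0.001], [-0.001, -0.001, -1.0]]
ft_force: [0.0, 0.5, 0.1]
gripper_width: 0.368
grip_force: 0.0
```

```bash
python3 - <<'E'
from h import *
s=robot.get_state();p=s["tool_pos"];print(s["time"],p,s["ft_force"],s["gripper_width"])
sc=robot.capture("scene")[:,:,::-1]
im=cv2.resize(sc[275:325,230:290],(720,600),interpolation=cv2.INTER_CUBIC).copy()
for q,col in(((0,0,0),(0,0,255)),((0,22,0),(0,255,0)),((0,-22,0),(0,255,0)),((11,16,0),(255,0,255)),((11,-16,0),(255,0,255))):
    k=(proj("scene",np.array(p)+q)-(230,275)+.5)*12;cv2.circle(im,tuple(int(v) for v in k),4,col,-1)
cv2.imwrite("pics/g2.png",im)
E
```

```text
3.175 [ 576.83857467 -222.90455404   30.03216194] [0.0021039  0.52563934 0.06954651] 0.3682662429096295
```

View pics/g2.png

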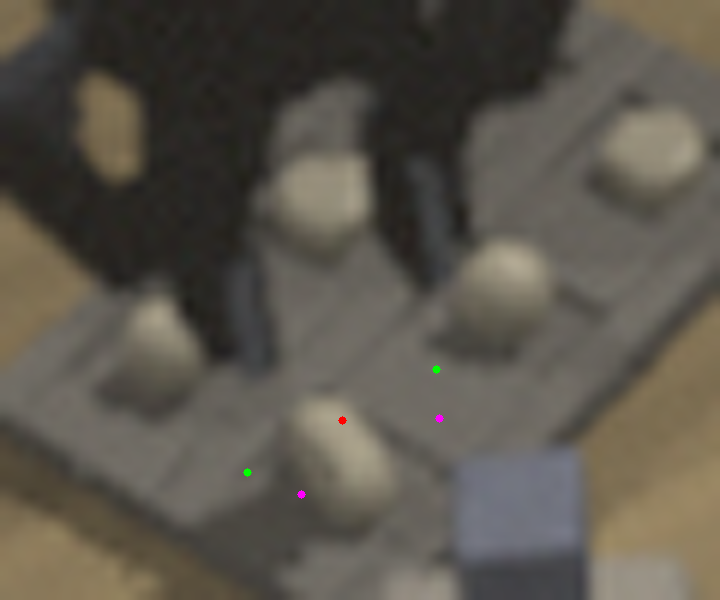

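The fingers appear about 7 px higher in the scene view than the reported TCP should. Before going lower I'll check this against the free-air start pictures from both views.

```bash
python3 - <<'E'
from h import *
def crop(f,n,p,yd,w):
    im=cv2.imread(f);c=proj(n,p);u,v=int(c[0]-30),int(c[1]-28)
    u=max(u,0);v=max(v,0);o=cv2.resize(im[v:v+56,u:u+70],(400,300),interpolation=cv2.INTER_CUBIC).copy()
    o=cv2.convertScaleAbs(o,alpha=1.8,beta=20)
    for k,col in((0,(0,0,255)),(w,(0,255,0)),(-w,(0,255,0))):
        q=(proj(n,np.array(p)+k*np.array([*yd,0]))-(u,v)+.5)*(400/70,300/56);cv2.circle(o,tuple(int(a) for a in q),3,col,-1)
    return o
p0=[238.3,576.9,194.9];y0=(.382,.924);p1=[568.4,-200.3,108.4];y1=(.034,.999)
cv2.imwrite("pics/chk.png",np.vstack([np.hstack([crop("pics/top0.png","top",p0,y0,42),crop("pics/scene0.png","scene",p0,y0,42)]),np.hstack([crop("pics/t1.png","top",p1,y1,16),crop("pics/s1.png","scene",p1,y1,16)])]))
E
```

```text
(no output)
```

View pics/chk.png

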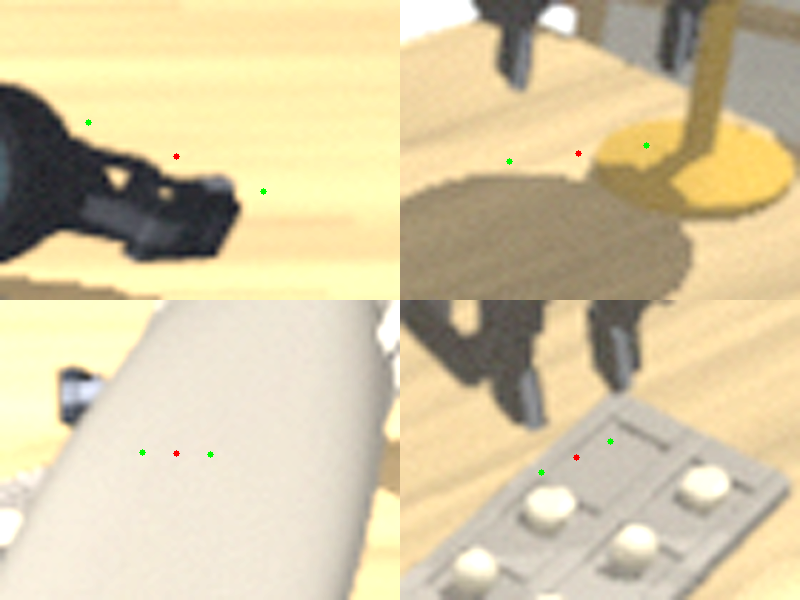

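```bash
python3 - <<'E'
from h import *
def J(n,p):return np.array([proj(n,np.array(p)+e)-proj(n,p) for e in np.eye(3)]).T
p=[238.3,576.9,194.9]
A=np.vstack([J("top",p),J("scene",p)]);b=np.array([-5.4,2.5,2.5,-14])
d,r,_,_=np.linalg.lstsq(A,b,rcond=None);print(A.round(2),d,A@d)
p=[568,-200,108];print(J("scene",p).round(3));print(proj("top",[568,-200+50,190]),proj("top",[568,-150,150]))
E
```

```text
[[ 0.02 -0.4  -0.17]
 [-0.41  0.    0.02]
 [ 0.21  0.22  0.04]
 [ 0.12 -0.09 -0.28]] [-1.53346567 -4.96650485 48.99713107] [ -6.59367554   1.51706387   0.50447498 -13.60508593]
[[ 0.219  0.37  -0.039]
 [ 0.263 -0.19  -0.283]]
[371.76409851 213.58174719] [370.32868216 216.56617582]
```

The start pictures put the fingertips well above the reported TCP, with little horizontal error. I'll descend by feel.

Request:
{"api": "servo_tool", "payload": {"plan": [[0.032, 0, 0, -0.005, 0], [0.032, 0, 0, -0.005, 0], [0.032, 0, 0, -0.005, 0], [0.032, 0, 0, 0, 0]]}}

```text
time: 3.72
tool_pos: [575.5, -222.3, 13.0]
ee_rot: [[-0.999, 0.034, -0.001], [0.034, 0.999, 0.001], [0.001, 0.001, -1.0]]
ft_force: [0.1, 0.4, 0.6]
gripper_width: 0.375
grip_force: 0.0
```

```bash
python3 - <<'E'
from h import *
s=robot.get_state();p=s["tool_pos"];print(s["time"],p,s["ft_force"],s["gripper_width"])
sc=robot.capture("scene")[:,:,::-1]
im=cv2.resize(sc[275:325,230:290],(720,600),interpolation=cv2.INTER_CUBIC).copy()
cv2.imwrite("pics/g3.png",cv2.convertScaleAbs(im,alpha=1.6,beta=15))
E
```

```text
3.725 [ 575.46281942 -222.34459121   13.04501222] [0.12040997 0.41243555 0.56241961] 0.37510074940882854
```

View pics/g3.png

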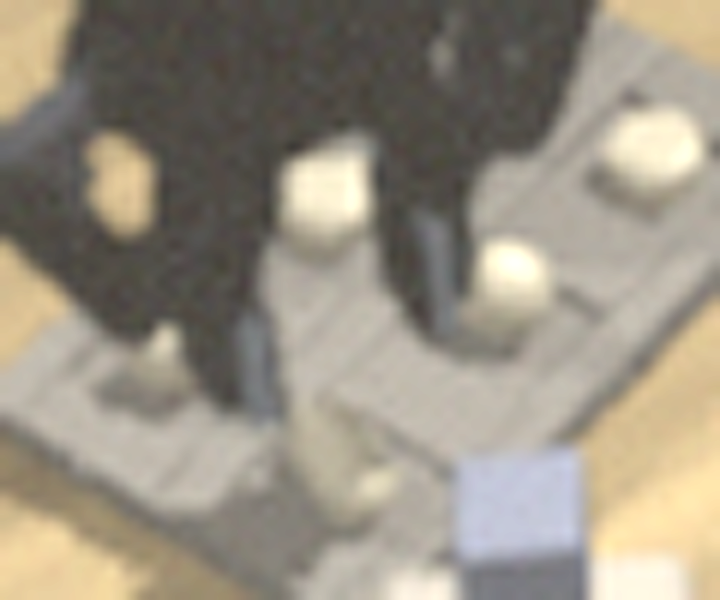

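No force yet and the tips still look about 25 mm high (crop 262,415 and 438,335). I'll continue down in small steps, watching the force.

Request:
{"api": "servo_tool", "payload": {"plan": [[0.032, 0.001, 0, -0.002, 0], [0.032, 0, 0, 0, 0]]}}

```text
time: 4.03
tool_pos: [577.2, -222.7, 11.8]
ee_rot: [[-0.999, 0.034, 0.0], [0.034, 0.999, -0.0], [-0.0, -0.0, -1.0]]
ft_force: [-0.1, 1.1, 1.5]
gripper_width: 0.375
grip_force: 0.0
```

Request:
{"api": "servo_tool", "payload": {"plan": [[0.032, 0, 0, -0.002, 0], [0.032, 0, 0, 0, 0]]}}

```text
time: 4.28
tool_pos: [577.0, -222.6, 9.7]
ee_rot: [[-0.999, 0.034, -0.0], [0.034, 0.999, 0.0], [0.0, 0.0, -1.0]]
ft_force: [0.5, -0.1, -0.1]
gripper_width: 0.374
grip_force: 0.0
```

Request:
{"api": "servo_tool", "payload": {"plan": [[0.032, 0, 0, -0.002, 0], [0.032, 0, 0, 0, 0]]}}

```text
time: 4.53
tool_pos: [576.9, -222.6, 7.7]
ee_rot: [[-0.999, 0.034, -0.0], [0.034, 0.999, 0.0], [0.0, 0.0, -1.0]]
ft_force: [0.3, 0.1, -0.2]
gripper_width: 0.375
grip_force: 0.0
```

Request:
{"api": "servo_tool", "payload": {"plan": [[0.032, 0, 0, -0.002, 0], [0.032, 0, 0, 0, 0]]}}

```text
time: 4.78
tool_pos: [576.9, -222.6, 5.6]
ee_rot: [[-0.999, 0.034, -0.0], [0.034, 0.999, 0.0], [0.0, 0.0, -1.0]]
ft_force: [0.5, 0.2, -0.4]
gripper_width: 0.372
grip_force: 0.0
```

Request:
{"api": "servo_tool", "payload": {"plan": [[0.032, 0, 0, -0.002, 0], [0.032, 0, 0, 0, 0]]}}

```text
time: 5.03
tool_pos: [576.9, -222.6, 3.6]
ee_rot: [[-0.999, 0.034, -0.0], [0.034, 0.999, 0.0], [0.0, 0.0, -1.0]]
ft_force: [-0.4, 0.8, 0.2]
gripper_width: 0.377
grip_force: 0.0
```

Request:
{"api": "servo_tool", "payload": {"plan": [[0.032, 0, 0, -0.003, 0], [0.032, 0, 0, -0.003, 0], [0.032, 0, 0, 0, 0]]}}

```text
time: 5.4
tool_pos: [576.7, -222.5, -2.6]
ee_rot: [[-0.999, 0.034, -0.001], [0.034, 0.999, 0.0], [0.001, 0.0, -1.0]]
ft_force: [-0.2, 0.3, 0.7]
gripper_width: 0.375
grip_force: 0.0
```

Request:
{"api": "servo_tool", "payload": {"plan": [[0.032, 0, 0, -0.002, 0], [0.032, 0, 0, -0.002, 0], [0.032, 0, 0, 0, 0]]}}

```text
time: 5.78
tool_pos: [577.0, -222.5, -6.4]
ee_rot: [[-0.999, 0.034, -0.0], [0.034, 0.999, 0.0], [0.0, 0.0, -1.0]]
ft_force: [0.2, -0.5, -0.0]
gripper_width: 0.375
grip_force: 0.0
```

```bash
python3 - <<'E'
from h import *
s=robot.get_state();p=s["tool_pos"];print(s["time"],p,s["ft_force"],s["gripper_width"])
sc=robot.capture("scene")[:,:,::-1]
im=cv2.resize(sc[275:325,230:290],(720,600),interpolation=cv2.INTER_CUBIC).copy()
cv2.imwrite("pics/g4.png",cv2.convertScaleAbs(im,alpha=1.6,beta=15))
E
```

```text
5.775 [ 576.95411239 -222.54306507   -6.38293499] [ 0.22994778 -0.48450247 -0.03334213] 0.37509026653452876
```

View pics/g4.png

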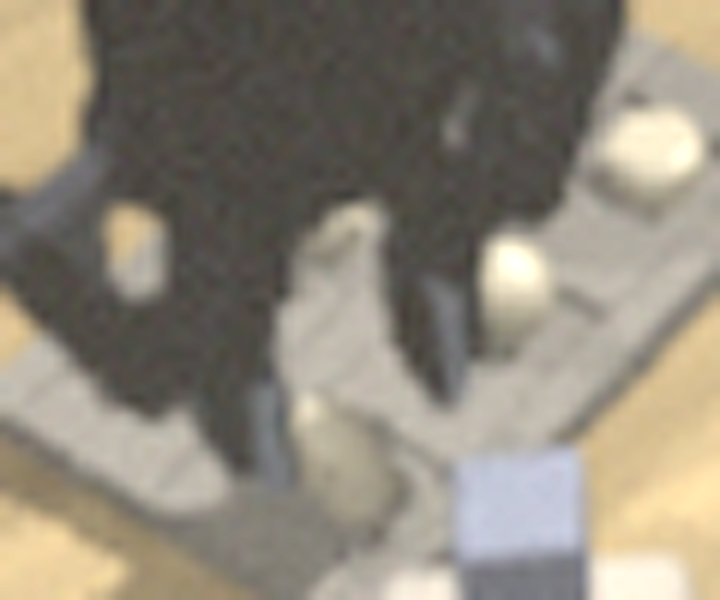

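Tips are at about (272,485) and (447,400), straddling the capsule at (345,465) and about 3 mm above its centre height. I'll go a little lower, then close.

Request:
{"api": "servo_tool", "payload": {"plan": [[0.032, 0, 0, -0.003, 0], [0.032, 0, 0, -0.002, 0], [0.032, 0, 0, 0, 0]]}}

```text
time: 6.2
tool_pos: [576.9, -222.5, -11.4]
ee_rot: [[-0.999, 0.034, -0.001], [0.034, 0.999, 0.0], [0.001, 0.0, -1.0]]
ft_force: [-0.0, 0.6, -0.2]
gripper_width: 0.375
grip_force: 0.0
```

Request:
{"api": "servo_tool", "payload": {"plan": [[0.024, 0, 0, 0, 0], [0.024, 0, 0, 0, 0]], "grip_force": 20}}

```text
time: 6.45
tool_pos: [577.2, -222.7, -11.0]
ee_rot: [[-0.999, 0.034, 0.0], [0.034, 0.999, -0.0], [-0.0, -0.0, -1.0]]
ft_force: [-0.3, 0.2, 0.5]
gripper_width: 0.281
grip_force: 0.0
```

Request:
{"api": "servo_tool", "payload": {"plan": [[0.01, 0, 0, 0, 0], [0.01, 0, 0, 0, 0], [0.01, 0, 0, 0, 0], [0.01, 0, 0, 0, 0]]}}

```text
time: 6.95
tool_pos: [577.5, -223.1, -10.7]
ee_rot: [[-0.999, 0.034, 0.001], [0.034, 0.999, -0.001], [-0.001, -0.001, -1.0]]
ft_force: [-0.4, -1.0, 2.2]
gripper_width: 0.114
grip_force: 1.6
```

Width went to 9.7 mm with almost no force, so the pads closed over the capsule's upper part. I'll reopen and go lower by feel.

Request:
{"api": "servo_tool", "payload": {"plan": [[0.03, 0, 0, 0, 0], [0.03, 0, 0, 0, 0], [0.03, 0, 0, -0.002, 0], [0.03, 0, 0, -0.002, 0], [0.03, 0, 0, 0, 0]]}}

```text
time: 7.58
tool_pos: [576.8, -222.5, -15.6]
ee_rot: [[-0.999, 0.034, -0.001], [0.034, 0.999, 0.0], [0.001, 0.0, -1.0]]
ft_force: [0.6, -0.3, 0.4]
gripper_width: 0.351
grip_force: 0.0
```

Request:
{"api": "servo_tool", "payload": {"plan": [[0.03, 0, 0, -0.002, 0], [0.03, 0, 0, 0, 0]]}}

```text
time: 7.82
tool_pos: [577.0, -222.6, -17.3]
ee_rot: [[-0.999, 0.034, -0.0], [0.034, 0.999, 0.0], [0.0, 0.0, -1.0]]
ft_force: [0.1, 0.5, 0.5]
gripper_width: 0.352
grip_force: 0.0
```

```bash
python3 - <<'E'
from h import *
s=robot.get_state();print(s["time"],s["tool_pos"],s["ft_force"],s["gripper_width"])
cv2.imwrite("pics/s5.png",robot.capture("scene")[:,:,::-1])
for f in("pics/scene0.png","pics/s5.png"):
    im=cv2.imread(f);b=im[300:325,245:270].astype(int);m=((b.max(2)-b.min(2)>15)&(b.max(2)>75)&(b[:,:,2]>b[:,:,0]+14)).astype(int)
    print(f);print("\n".join("".join("#" if k else "." for k in r) for r in m))
E
```

```text
7.825 [ 577.02015001 -222.5952651   -17.28434686] [0.11195071 0.48335508 0.48596843] 0.35221726454669516
pics/scene0.png
##.....................##
###.....................#
###......................
###......................
###......................
##.......................
#........................
.........................
..........#####..........
.........######..........
.........#######.........
.........########........
.........########........
..........########.......
...........#######.......
...........#######.......
............######.......
.............####........
.........................
.........................
.........................
##.......................
###......................
####.................#...
######............####...
pics/s5.png
.........................
.........................
.........................
.........................
.........................
.........................
.........................
.........................
............#............
..........###............
..........#####..........
..........######.........
..........######.........
...........#####.........
............##.##........
............#####........
.............####........
..............##.........
.........................
.........................
.........................
##.......................
###......................
####..............####...
######...........#####...
```

Request:
{"api": "servo_tool", "payload": {"plan": [[0.03, 0, 0, -0.002, 0], [0.03, 0, 0, 0, 0]]}}

```text
time: 8.12
tool_pos: [577.0, -222.6, -19.3]
ee_rot: [[-0.999, 0.034, -0.0], [0.034, 0.999, 0.0], [0.0, 0.0, -1.0]]
ft_force: [-0.7, 0.3, -0.0]
gripper_width: 0.355
grip_force: 0.0
```

Request:
{"api": "servo_tool", "payload": {"plan": [[0.03, 0, 0, -0.0015, 0], [0.03, 0, 0, 0, 0]]}}

```text
time: 8.38
tool_pos: [577.0, -222.6, -20.8]
ee_rot: [[-0.999, 0.034, -0.0], [0.034, 0.999, 0.0], [0.0, 0.0, -1.0]]
ft_force: [0.7, -0.3, 0.3]
gripper_width: 0.352
grip_force: 0.0
```

Request:
{"api": "servo_tool", "payload": {"plan": [[0.022, 0, 0, 0, 0], [0.018, 0, 0, 0, 0], [0.014, 0, 0, 0, 0], [0.012, 0, 0, 0, 0], [0.012, 0, 0, 0, 0]]}}

```text
time: 9.0
tool_pos: [577.2, -222.7, -20.5]
ee_rot: [[-0.999, 0.034, 0.0], [0.034, 0.999, -0.0], [-0.0, -0.0, -1.0]]
ft_force: [-0.8, 0.1, 1.4]
gripper_width: 0.169
grip_force: 19.5
```

Held at 14.4 mm, still slightly above the equator; I'll regrip 3 mm lower.

Request:
{"api": "servo_tool", "payload": {"plan": [[0.026, 0, 0, 0, 0], [0.026, 0, 0, 0, 0], [0.026, 0, 0, -0.002, 0], [0.026, 0, 0, -0.0015, 0], [0.026, 0, 0, 0, 0]]}}

```text
time: 9.62
tool_pos: [577.3, -222.8, -22.5]
ee_rot: [[-0.999, 0.034, 0.0], [0.034, 0.999, -0.0], [-0.0, -0.0, -1.0]]
ft_force: [-3.2, 2.6, 9.2]
gripper_width: 0.305
grip_force: 4.9
```

Request:
{"api": "servo_tool", "payload": {"plan": [[0.022, 0, 0, 0, 0], [0.018, 0, 0, 0, 0], [0.014, 0, 0, 0, 0], [0.012, 0, 0, 0, 0], [0.012, 0, 0, 0, 0]]}}

```text
time: 10.25
tool_pos: [578.5, -222.5, -22.2]
ee_rot: [[-0.999, 0.033, 0.003], [0.033, 0.999, 0.0], [-0.003, 0.0, -1.0]]
ft_force: [-0.8, 2.0, 9.6]
gripper_width: 0.178
grip_force: 21.7
```

Now 15.2 mm at 21.7 N with tips lightly on the tray: a good grip. I'll lift.

Request:
{"api": "servo_tool", "payload": {"plan": [[0.012, 0, 0, 0.005, 0], [0.012, 0, 0, 0.01, 0], [0.012, 0, 0, 0.02, 0], [0.012, 0, 0, 0.03, 0], [0.012, 0, 0, 0.03, 0], [0.012, 0, 0, 0.02, 0], [0.012, 0, 0, 0, 0], [0.012, 0, 0, 0, 0]]}}

```text
time: 11.25
tool_pos: [576.4, -222.4, 90.0]
ee_rot: [[-0.999, 0.034, -0.001], [0.034, 0.999, 0.001], [0.001, 0.001, -1.0]]
ft_force: [-0.5, -0.6, -0.4]
gripper_width: 0.178
grip_force: 19.5
```

```bash
python3 - <<'E'
from h import *
s=robot.get_state();p=s["tool_pos"];print(s["time"],p,s["gripper_width"],s["grip_force"])
im=robot.capture("scene")[:,:,::-1];cv2.imwrite("pics/s6.png",im)
def m(b):
    b=b.astype(int);return ((b[:,:,2]>b[:,:,0]+14)&(b.max(2)>75)).astype(int)
print("pocket");print("\n".join("".join("#" if k else "." for k in r) for r in m(im[300:325,245:270])))
c=proj("scene",[p[0],p[1],p[2]+40]).round().astype(int);print(c)
print("\n".join("".join("#" if k else "." for k in r) for r in m(im[c[1]-14:c[1]+14,c[0]-16:c[0]+16])))
E
```

```text
11.25 [ 576.44151284 -222.38152623   90.01592111] 0.178087351303095 19.51660841703415
pocket
##.....................##
###.....................#
####.....................
####.....................
###......................
###......................
##.......................
.........................
.........................
.........................
.........................
.........................
.........................
.........................
.........................
.........................
.........................
.........................
.........................
.........................
.........................
##.......................
###......................
####..............####...
#######..........######..
[254 282]
####..........###.........######
####..........##..........######
.##..........####........#####.#
.............####........####...
.............####........###....
.............####........##.....
.............####...............
..............###...............
..............###...............
..............###...............
...............###..............
.....#.........####.............
#######........####.............
#######.........####............
#######.........####............
########........#####...........
########........#####...........
#########........#.#............
##########.......##.............
###########......###............
###########.....#######.........
##########......########........
#########......#########........
#########......#########........
#######........#########........
######..........#######.........
######..........######..........
#####.............###...........
```

Request:
{"api": "servo_tool", "payload": {"plan": [[0.012, -0.0141, 0.0549, 0, 0], [0.012, -0.0141, 0.0549, 0, 0], [0.012, -0.0141, 0.0549, 0, 0], [0.012, -0.0141, 0.0549, 0, 0], [0.012, -0.0141, 0.0549, 0, 0], [0.012, -0.0141, 0.0549, 0, 0], [0.012, -0.0141, 0.0549, 0, 0], [0.012, -0.0141, 0.0549, 0, 0]]}}

```text
time: 12.3
tool_pos: [462.7, 217.9, 89.7]
ee_rot: [[-0.999, 0.034, -0.002], [0.034, 0.999, -0.001], [0.002, -0.001, -1.0]]
ft_force: [0.5, 0.5, -0.2]
gripper_width: 0.177
grip_force: 19.6
```

Request:
{"api": "servo_tool", "payload": {"plan": [[0.012, 0, 0, 0, 0], [0.012, 0, 0, 0, 0], [0.012, 0, 0, 0, 0]]}}

```text
time: 12.68
tool_pos: [464.3, 215.3, 90.3]
ee_rot: [[-0.999, 0.036, -0.001], [0.036, 0.999, -0.001], [0.001, -0.001, -1.0]]
ft_force: [0.3, -0.7, -0.9]
gripper_width: 0.172
grip_force: 19.6
```

Request:
{"api": "servo_tool", "payload": {"plan": [[0.012, 0, 0, -0.03, 0], [0.012, 0, 0, -0.02, 0], [0.012, 0, 0, -0.008, 0], [0.012, 0, 0, -0.003, 0], [0.012, 0, 0, 0, 0], [0.012, 0, 0, 0, 0]]}}

```text
time: 13.42
tool_pos: [465.2, 216.7, 30.7]
ee_rot: [[-0.999, 0.034, 0.002], [0.034, 0.999, 0.0], [-0.002, 0.001, -1.0]]
ft_force: [-0.2, -0.4, 0.5]
gripper_width: 0.174
grip_force: 19.6
```

Request:
{"api": "servo_tool", "payload": {"plan": [[0.012, 0, 0, -0.001, 0], [0.012, 0, 0, -0.001, 0], [0.012, 0, 0, 0, 0]]}}

```text
time: 13.8
tool_pos: [464.2, 216.6, 27.9]
ee_rot: [[-0.999, 0.034, -0.0], [0.034, 0.999, -0.0], [0.0, -0.0, -1.0]]
ft_force: [-0.3, -0.6, 0.2]
gripper_width: 0.175
grip_force: 19.6
```

Request:
{"api": "servo_tool", "payload": {"plan": [[0.012, 0, 0, -0.001, 0], [0.012, 0, 0, 0, 0]]}}

```text
time: 14.05
tool_pos: [464.3, 216.5, 26.8]
ee_rot: [[-0.999, 0.034, -0.0], [0.034, 0.999, -0.0], [0.0, -0.0, -1.0]]
ft_force: [-0.1, 0.1, 0.0]
gripper_width: 0.176
grip_force: 19.6
```

Request:
{"api": "servo_tool", "payload": {"plan": [[0.012, 0, 0, -0.001, 0], [0.012, 0, 0, 0, 0]]}}

```text
time: 14.3
tool_pos: [464.4, 216.5, 25.8]
ee_rot: [[-0.999, 0.034, 0.0], [0.034, 0.999, -0.0], [-0.0, -0.0, -1.0]]
ft_force: [0.3, -0.0, -0.3]
gripper_width: 0.174
grip_force: 19.6
```

Request:
{"api": "servo_tool", "payload": {"plan": [[0.012, 0, 0, -0.001, 0], [0.012, 0, 0, 0, 0]]}}

```text
time: 14.55
tool_pos: [464.5, 216.6, 25.7]
ee_rot: [[-0.999, 0.034, 0.0], [0.034, 0.999, -0.0], [-0.0, -0.0, -1.0]]
ft_force: [-2.5, -1.5, 6.0]
gripper_width: 0.173
grip_force: 20.1
```

Request:
{"api": "servo_tool", "payload": {"plan": [[0.012, 0, 0, -0.0007, 0], [0.012, 0, 0, 0, 0]]}}

```text
time: 14.8
tool_pos: [464.5, 216.6, 25.6]
ee_rot: [[-0.999, 0.034, 0.0], [0.034, 0.999, 0.0], [-0.0, 0.0, -1.0]]
ft_force: [-4.0, -2.0, 10.4]
gripper_width: 0.173
grip_force: 20.5
```

Touching the dish. I'll ease off the press, open slowly and rise.

Request:
{"api": "servo_tool", "payload": {"plan": [[0.012, 0, 0, 0.0013, 0], [0.012, 0, 0, 0, 0], [0.017, 0, 0, 0, 0], [0.02, 0, 0, 0, 0], [0.024, 0, 0, 0, 0], [0.03, 0, 0, 0, 0], [0.03, 0, 0, 0, 0]]}}

```text
time: 15.68
tool_pos: [464.3, 216.5, 25.4]
ee_rot: [[-0.999, 0.034, -0.0], [0.034, 0.999, 0.0], [0.0, 0.0, -1.0]]
ft_force: [0.5, 0.6, 0.8]
gripper_width: 0.352
grip_force: 0.0
```

Request:
{"api": "servo_tool", "payload": {"plan": [[0.03, 0, 0, 0.005, 0], [0.03, 0, 0, 0.015, 0], [0.03, 0, 0, 0.03, 0], [0.03, 0, 0, 0.03, 0], [0.03, 0, 0, 0, 0]]}}

```text
time: 16.3
tool_pos: [467.4, 217.6, 109.4]
ee_rot: [[-0.999, 0.034, 0.007], [0.034, 0.999, 0.002], [-0.007, 0.003, -1.0]]
ft_force: [0.7, 0.6, -0.6]
gripper_width: 0.349
grip_force: 0.0
```

```bash
python3 - <<'E'
from h import *
s=robot.get_state();p=s["tool_pos"];print(s["time"],p,s["gripper_width"],np.degrees(np.arctan2(s["ee_rot"][1][1],s["ee_rot"][0][1])),s["joint_positions"])
im=robot.capture("scene")[:,:,::-1];cv2.imwrite("pics/s7.png",im)
def m(b):
    b=b.astype(int);return ((b[:,:,2]>b[:,:,0]+10)&(b.max(2)>60)).astype(int)
c=proj("scene",[464,216.6,66]).round().astype(int);print(c)
print("\n".join("".join("#" if k else "." for k in r) for r in m(im[c[1]-12:c[1]+12,c[0]-18:c[0]+18])))
for z in(70,):print("dial",proj("scene",[495.9,111.4,z]))
E
```

```text
16.3 [467.40757683 217.57633491 109.40676496] 0.3487405866758771 88.06623096431606 [ 1.77732300e+01  8.12977253e+00 -2.20881501e+01  5.93511742e+01
  2.72280951e-03  1.97075316e+01]
[369 205]
#########.....######################
########........####################
#######...........##################
######.............#################
#####...............################
####.....................###########
###.......................##########
##..........................########
#...............##............######
................####............####
...............######..............#
...............#######..............
...............########.............
................#######.............
.................######.............
..................####..............
....................................
....................................
....................................
....................................
....................................
....................................
....................................
....................................
dial [347.15114569 224.51106541]
```

The capsule lies in the dish at about scene (369,206). Next I'll go above the dial, tool turned across the bar.

Request:
{"api": "servo_tool", "payload": {"plan": [[0.036, 0.0037, -0.0132, 0, 0.172], [0.036, 0.0037, -0.0132, 0, 0.172], [0.036, 0.0037, -0.0132, 0, 0.172], [0.036, 0.0037, -0.0132, 0, 0.172], [0.036, 0.0037, -0.0132, 0, 0.172], [0.036, 0.0037, -0.0132, 0, 0.172], [0.036, 0.0037, -0.0132, 0, 0.172], [0.036, 0.0037, -0.0132, 0, 0.172]]}}

```text
time: 17.35
tool_pos: [492.9, 110.4, 104.4]
ee_rot: [[-0.221, -0.975, -0.002], [-0.975, 0.221, -0.0], [0.001, 0.002, -1.0]]
ft_force: [-0.4, 0.7, 0.4]
gripper_width: 0.423
grip_force: 0.0
```

Request:
{"api": "servo_tool", "payload": {"plan": [[0.036, 0, 0, 0, 0], [0.036, 0, 0, 0, 0], [0.036, 0, 0, 0, 0]]}}

```text
time: 17.73
tool_pos: [493.5, 111.4, 105.2]
ee_rot: [[-0.227, -0.974, -0.001], [-0.974, 0.227, 0.0], [0.0, 0.001, -1.0]]
ft_force: [0.4, -0.2, 0.3]
gripper_width: 0.42
grip_force: 0.0
```

```bash
python3 - <<'E'
from h import *
s=robot.get_state();p=s["tool_pos"];print(s["time"],p,np.degrees(np.arctan2(s["ee_rot"][1][1],s["ee_rot"][0][1])),s["joint_positions"])
im=robot.capture("scene")[:,:,::-1]
a=cv2.convertScaleAbs(cv2.resize(im[160:250,310:430],(800,600),interpolation=cv2.INTER_CUBIC),alpha=1.4,beta=10)
cv2.imwrite("pics/d8.png",a)
E
```

```text
17.725 [493.53055971 111.38765009 105.24857745] 166.8627585399249 [ 5.38877584e+00  7.74065488e+00 -2.30989483e+01  5.91908455e+01
  8.11971370e-03 -7.14739854e+01]
```

Request:
{"api": "servo_tool", "payload": {"plan": [[0.036, 0.0024, 0, -0.03, 0], [0.036, 0, 0, -0.01, 0], [0.036, 0, 0, -0.01, 0], [0.036, 0, 0, -0.008, 0], [0.036, 0, 0, -0.005, 0], [0.036, 0, 0, -0.004, 0], [0.036, 0, 0, 0, 0]]}}

```text
time: 18.65
tool_pos: [496.2, 110.9, 38.4]
ee_rot: [[-0.227, -0.974, -0.0], [-0.974, 0.227, -0.0], [0.0, 0.0, -1.0]]
ft_force: [-0.8, 0.1, 0.5]
gripper_width: 0.42
grip_force: 0.0
```

Request:
{"api": "servo_tool", "payload": {"plan": [[0.028, 0, 0, 0, 0], [0.022, 0, 0, 0, 0], [0.016, 0, 0, 0, 0], [0.009, 0, 0, 0, 0], [0.009, 0, 0, 0, 0]], "grip_force": 30}}

```text
time: 19.27
tool_pos: [494.6, 111.4, 38.7]
ee_rot: [[-0.226, -0.974, -0.003], [-0.974, 0.226, 0.001], [-0.0, 0.003, -1.0]]
ft_force: [-4.6, 1.6, 5.0]
gripper_width: 0.129
grip_force: 31.5
```

Bar gripped. I'll recentre slightly and turn 72° clockwise.

Request:
{"api": "servo_tool", "payload": {"plan": [[0.009, -0.0014, 0.0003, 0, 0], [0.009, 0, 0, 0, -0.1], [0.009, 0, 0, 0, -0.1], [0.009, 0, 0, 0, -0.1], [0.009, 0, 0, 0, 0]]}}

```text
time: 19.9
tool_pos: [495.3, 111.1, 38.7]
ee_rot: [[-0.503, -0.864, 0.001], [-0.864, 0.503, -0.0], [-0.0, -0.001, -1.0]]
ft_force: [-1.5, -0.9, 0.7]
gripper_width: 0.128
grip_force: 31.1
```

Request:
{"api": "servo_tool", "payload": {"plan": [[0.009, 0, 0, 0, -0.1], [0.009, 0, 0, 0, -0.1], [0.009, 0, 0, 0, -0.1], [0.009, 0, 0, 0, -0.1], [0.009, 0, 0, 0, 0]]}}

```text
time: 20.52
tool_pos: [496.0, 110.6, 38.7]
ee_rot: [[-0.8, -0.601, 0.002], [-0.601, 0.8, -0.002], [-0.001, -0.002, -1.0]]
ft_force: [0.7, -2.1, 1.4]
gripper_width: 0.129
grip_force: 30.9
```

Request:
{"api": "servo_tool", "payload": {"plan": [[0.009, 0, 0, 0, -0.1], [0.009, 0, 0, 0, -0.1], [0.009, 0, 0, 0, -0.1], [0.009, 0, 0, 0, -0.1], [0.009, 0, 0, 0, -0.1], [0.009, 0, 0, 0, -0.058], [0.009, 0, 0, 0, 0], [0.009, 0, 0, 0, 0]]}}

```text
time: 21.52
tool_pos: [496.4, 109.4, 38.7]
ee_rot: [[-0.996, -0.086, 0.003], [-0.086, 0.996, -0.004], [-0.002, -0.005, -1.0]]
ft_force: [1.1, -5.0, 0.6]
gripper_width: 0.132
grip_force: 30.9
```

```bash
python3 - <<'E'
from h import *
s=robot.get_state();print(s["time"],s["tool_pos"],s["ft_force"],s["wrist_torque"],s["gripper_width"],np.degrees(np.arctan2(s["ee_rot"][1][1],s["ee_rot"][0][1])))
E
```

```text
21.525 [496.38735812 109.37489787  38.74628682] [ 1.07275207 -5.00090035  0.5723359 ] [-1.13173723 -0.45349372 -0.0724339 ] 0.1319350672932526 94.93958603441563
```

Request:
{"api": "servo_tool", "payload": {"plan": [[0.009, 0, -0.0018, 0, 0], [0.009, 0, 0, 0, 0], [0.016, 0, 0, 0, 0], [0.022, 0, 0, 0, 0], [0.034, 0, 0, 0, 0], [0.034, 0, 0, 0, 0], [0.034, 0, 0, 0.01, 0], [0.034, 0, 0, 0.03, 0]]}}

```text
time: 22.52
tool_pos: [493.1, 109.3, 77.9]
ee_rot: [[-0.996, -0.084, -0.004], [-0.084, 0.996, -0.0], [0.004, 0.0, -1.0]]
ft_force: [-1.3, -0.1, 0.7]
gripper_width: 0.403
grip_force: 0.0
```

Request:
{"api": "servo_tool", "payload": {"plan": [[0.034, 0, 0, 0.05, 0], [0.034, 0, 0, 0.05, 0], [0.034, -0.02, -0.05, 0.03, 0], [0.034, -0.02, -0.06, 0, 0], [0.034, -0.02, -0.06, 0, 0], [0.034, -0.02, -0.06, 0, 0], [0.034, -0.02, -0.06, 0, 0], [0.034, 0, 0, 0, 0]]}}

```text
time: 23.52
tool_pos: [394.9, -181.5, 209.4]
ee_rot: [[-0.997, -0.076, 0.001], [-0.076, 0.997, -0.002], [-0.001, -0.002, -1.0]]
ft_force: [-0.8, 0.9, 0.3]
gripper_width: 0.398
grip_force: 0.0
```

```bash
python3 - <<'E'
from h import *
s=robot.get_state();print(s["time"],s["tool_pos"],s["ft_force"])
t=robot.capture("top")[:,:,::-1];sc=robot.capture("scene")[:,:,::-1]
def c(im,u,v,w,h,W,H):return cv2.resize(im[v:v+h,u:u+w],(W,H),interpolation=cv2.INTER_CUBIC).copy()
a=np.hstack([c(t,208,222,96,72,400,300),c(sc,315,185,88,72,400,300)])
b=np.hstack([c(t,340,130,100,140,400,300),c(sc,225,268,80,60,400,300)])
cv2.imwrite("pics/end.png",np.vstack([a,b]))
E
```

```text
23.525 [ 394.85996239 -181.51315564  209.428085  ] [-0.75750721  0.88254549  0.29111933]
```

View pics/end.png

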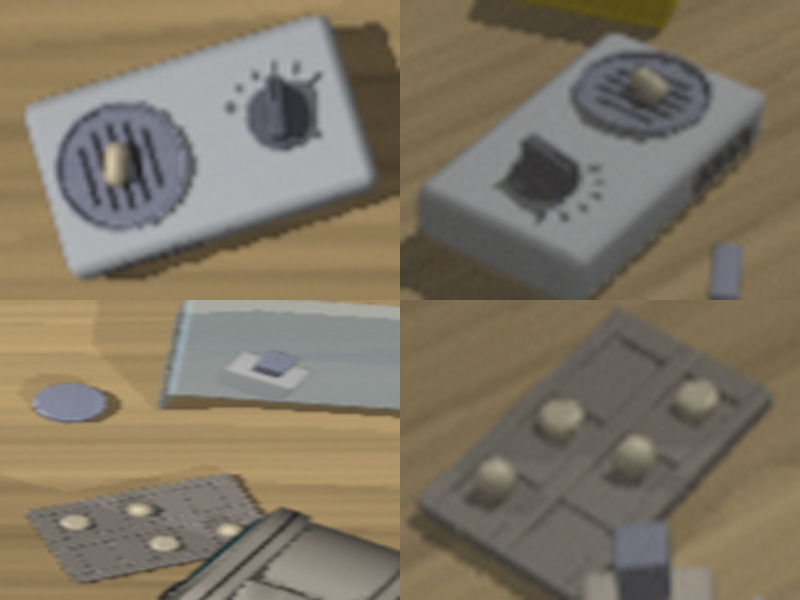

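The end picture shows the capsule flat in the dish at (117,163), the pointer at the third mark after off (275,70), and the other four refills in their pockets. I'll hand it in.

```bash
python3 -c "
from rig import robot
print(robot.sign_off())"
```

```text
the job is handed in; nothing more can be done
None
```

The long capsule lies flat in the diffuser's dish, the dial was turned from off to level three and let go, and the job was handed in at about 24 s; the result of the judging was not reported back.

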